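# Load the cold pack under the cheese cooler's deck

## Task

Load the cold pack into the cheese cooler: slide it, thick end first, into the low slot under the steel deck and press it in against the spring until the catch drops behind it, so that it stays in by itself when you let go. Where the catch drops differs from cooler to cooler, so feel for it and stop at the light touch of the end stops just behind it; do not jam the pack or ram it (25 N would crack it). Leave the cheeses on the deck and the ramekin where they are.

Things in the scene. Friction and masses are not known exactly. Their poses are not given: they have to be found in the camera images.
- cold_pack: white plastic cold pack, 0.35-0.65 kg, 210 mm long (x), 120 wide (y), flat on the worktop on smooth glides. Origin: middle of underside, z up, +x to the thick nose. Block with sloped nose from x -10 to +105 mm, top z 28; thin tail from x -105 to -10, top z 16. Sliding friction 1-2 N, up to 4 N under the catch; too heavy to carry level by its fin
- pack_fin (a point): middle of the upright grip fin on the pack's tail (pack x -93 mm, y 0, z 34; axes as the pack's): 26 mm long (x), 14 mm thick (y), from z 16 to 48; pinch it from above across y, or push from behind. It always stays at least 25 mm in front of the slot's mouth
- pack_step (a point): upright face between block and tail (pack x -10 mm, y 0, at its middle height z 22; axes as the pack's), behind which the cooler's catch drops
- cooler: low wooden box, 190 mm deep (x), 169 wide (y), fixed; steel deck, top at z 52 mm, cheese on its rear half. Origin: worktop level, middle of the mouth of the slot under the deck; +x leads straight into the slot, z up. Slot 31 mm high over the bare worktop, 125 wide between steel guides that begin 15 mm inside, behind a flare 133 wide
- catch_zone (a point): cooler x 32 mm, on the slot's middle line, z 22 (axes as the cooler's). A sprung catch hanging from the deck (black pull knob above) is lifted by the block and drops behind the pack's step once that is 22 to 42 mm inside the mouth, i.e. within 10 mm of this point in x (pack origin at cooler x 32 to 52): it differs from start to start and is not measured
- slot_end (a point): cooler x 149 mm, z 14 (axes as the cooler's): nose meets rubber end stops within 10 mm of this x, always 2 mm after the catch drops; there force climbs 10-20 N per mm. Over the 27 mm before the catch drops a damped plunger pushes back, 4 rising to 7 N (plus 1 N per 8 mm/s), and drives an unlatched pack out. Over 25 N between pack and cooler breaks the pack
- cheese_wedge: white cheese wedge, 72 x 82 x 30 mm, loose on the rear half of the cooler's deck; origin middle of its underside; leave it
- cheese_cube: yellow cheese block, 36 x 55 x 30 mm, loose on the rear half of the cooler's deck beside the wedge; origin middle of its underside; leave it
- honey_ramekin: white ramekin with a dark filling and a spoon, 132 mm wide, 78 mm high to the rim, loose on the worktop beyond the work; origin middle of its underside; leave it

How it is judged:
On the way:
1. the pack's nose is at least 30 mm inside the slot, lying flat and straight (x of cold_pack in the frame of cooler above -0.075 m and y of cold_pack in the frame of cooler between -0.01 and 0.01 m and z of cold_pack in the frame of cooler below 0.005 m and angle between the x axis of cold_pack and the x axis of cooler, either way round below 0.15 rad), for 0.1 s.
At the end, for the whole second after the job is handed in: the pack lies flat in the slot, held by the catch against the spring after being let go: its origin more than 28.5 mm inside the mouth and within 6 mm of the slot's middle line, at rest (an unlatched pack is pushed out to 25 mm or less) (x of cold_pack in the frame of cooler above 0.0285 m and y of cold_pack in the frame of cooler between -0.006 and 0.006 m and z of cold_pack in the frame of cooler below 0.004 m and linear speed of cold_pack below 0.01 m/s); the robot touches nothing.
It fails at once if the pack is pressed against the cooler (walls, deck, catch, spring or end stops) with more than 25 N (contact force between cold_pack and cooler above 25 N).
It fails at once if a cheese on the deck is shifted by more than 15 mm (distance of any of cheese_wedge, cheese_cube from where it was at the start of the episode above 0.015 m).
It fails at once if the ramekin is shifted by more than 15 mm (distance of honey_ramekin from where it was at the start of the episode above 0.015 m).
It also fails if it takes over 58 s, if anything falls off the work surface, if the arm or the gripper's body presses on something with over 40 N, if the wrist force passes 120 N, or if a joint passes its speed limit or range.

## Robot

A 7-joint arm with a two-finger parallel gripper is mounted at the origin on a cart in front of the work surface, level with it; the furniture and walls round the work are solid. World frame = base frame: x ahead of the robot, y to its left, z up, the work surface at z = 0. Lengths are in m, angles in rad, forces in N, time in s.
With the tool pointing down it reaches from about 0.4 to 0.875 m from the base axis. Payload 6.5 kg.
Tool frame: the origin (TCP) lies at the very end of the fingers, on their centre line; the grasp point (between the pads) lies 19 mm behind it; z points along the fingers, x is the direction in which the jaws open and shut, and the axes are right-handed (so a half turn about z gives the same grasp; the last joint's range is limited). The gripper opens to 88 mm and grips with 3 to 60 N. Pads are 18 mm wide; open, the fingers measure 123 mm over their backs; the gripper's body (75 mm by 187 mm) begins 45 mm behind the grasp point.
Start: joints at [-1.186, 0.536, -0.004, 1.538, 0.003, 1.067, -0.071], TCP at [0.283, 0.585, 0.239] pointing down, gripper open.
Joint ranges: [-2.7, 2.7], [-0.37, 2.16], [-1.27, 1.26], [0.24, 2.4], [-1.31, 4.45], [0.19, 1.91], [-2.76, 2.76]. Speed limits (rad/s): [2.39, 2.39, 3.14, 3.14, 3.14, 3.14, 3.14].

## Interface

Orientations are given as a unit quaternion [w, x, y, z].
In Python, from workcell import * gives the robot as it stands.
- The arm moves only by the tool apply_moves, never from a script. Its argument "plan" is text: rows parted by semicolons, each of 7 numbers parted by spaces: the shift along the tool's x, y, z in cm, then the turn, a rotation vector about the tool's x, y, z in degrees, then the closure, from -1 (fully open) to 1 (shut). In form: dx dy dz wx wy wz gripper; .... A call has exactly 8 rows; each row is the pose to reach, as a shift and turn from the pose commanded when the call began, along the tool's axes at that moment; what a row does not reach only later rows make up. A row lasts 1/10 s, in which the tool goes at most 50 mm and 8.59 degrees, less where a joint would pass 70% of its speed; a pose out of reach is approached as far as the arm can. A call with a gripper value outside its range is refused whole. The fingers move at their own pace and stop on an object; the grip force is fixed at half the most. Time passes only in rows, so rows that repeat a pose let the fingers close, or fill a call up. It gives the time, the measured TCP pose, the force and the opening at its end, in the units of the state.
- read_state(): the state, without advancing time (a new reading comes with each control period).
- grab_frame(name): name is "scene" or "top" or "wrist"; returns a dict with "color" (384x512x3 uint8, red, green, blue), "z_map" (384x512 float32, m along the optical axis (not along the pixel's ray), 0 where there is no reading), "mtx" (3x3 intrinsics, pixels), "R" (3x3) and "t" (3): a world point X has camera coordinates R X + t. Camera axes: x right, y down, z forward; pixel columns grow to the right and rows downward; lengths in m; the calibration is good to about 2 mm. A picture is of the moment at which its call begins.
- job_done(): hands the job in, once; it reports no verdict.
The state is a dict: "t": time; "joint_pos": joint angles; "qd": joint speeds; "joint_torque": joint torques, N m; "eef_pos": TCP position; "orientation": TCP orientation; "wrist_force": force on the tool from outside, world axes, zero at the start; "moment": the same for the moment, N m; "opening": finger opening in m.
Only numpy, scipy, OpenCV 4.12 (cv2) and the standard library are available. Lean on these libraries where they do the work, as an engineer would, in place of code of your own. Each camera call takes 0.05 s, during which the arm holds its last target.

## Working session

There is one attempt and no reset: what is moved stays moved. The work goes in short steps, Python scripts to look and compute and a tool call to move; the robot and the scene stay as the last step left them, time stands still between calls to the robot, and variables do not carry over. Pictures are saved under pics/ and viewed, and the job is handed in when it is done.

Besides the shell and the picture viewer there is one more tool, called after ">>>" by a JSON object that holds its "name" and its "arguments", one argument or row to a line. apply_moves: Moves the arm, as the interface text tells. Its arguments: {"type":"object","properties":{"plan":{"type":"string"}},"required":["plan"]}

```bash
mkdir -p pics; cat > h.py <<'E'
from workcell import *
import numpy as np, cv2, pickle
def snap(n,tag):
    f=grab_frame(n); pickle.dump(f,open(f'pics/{tag}.pkl','wb'))
    cv2.imwrite(f'pics/{tag}.png',cv2.resize(f['color'][:,:,::-1],(800,600),interpolation=cv2.INTER_CUBIC)); return f
def load(tag): return pickle.load(open(f'pics/{tag}.pkl','rb'))
def px(f,u,v,z=None):
    # u,v in native px; z: known world height
    K=f['mtx'];R=f['R'];t=f['t']
    d=R.T@np.linalg.inv(K)@np.array([u,v,1.]); c=-R.T@t
    if z is None:
        return c+d*f['z_map'][int(round(v)),int(round(u))]
    return c+d*(z-c[2])/d[2]
E
python3 - <<'E'
from h import *
for n in ['scene','top','wrist']: snap(n,n+'0')
s=read_state(); print({k:np.round(v,4) for k,v in s.items()})
E
```

```text
{'t': np.float64(0.15), 'joint_pos': array([-1.1862,  0.537 , -0.0044,  1.5386,  0.0026,  1.0673, -0.0712]), 'qd': array([-0.0016, -0.0008, -0.001 , -0.0054,  0.0007,  0.    , -0.0025]), 'joint_torque': array([ 1.70000e-03, -5.71326e+01,  9.92200e-01, -2.51830e+01,
       -5.61000e-02,  1.52000e-02,  1.00000e-04]), 'eef_pos': array([0.283 , 0.5846, 0.238 ]), 'orientation': array([ 4.000e-04,  8.472e-01,  5.312e-01, -5.000e-04]), 'wrist_force': array([-0.6908, -0.6846, -0.0927]), 'moment': array([-0.0264,  0.0119, -0.031 ]), 'opening': np.float64(0.0882)}
```

View pics/scene0.png

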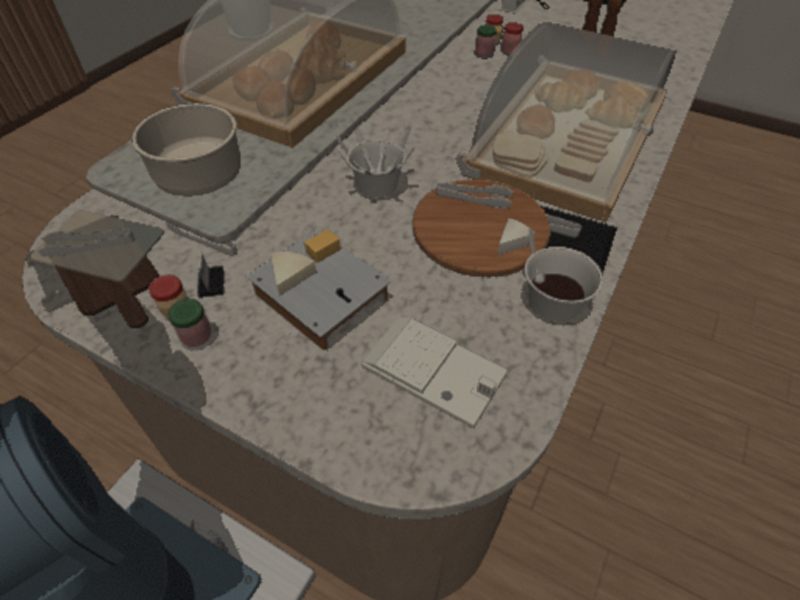

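View pics/top0.png

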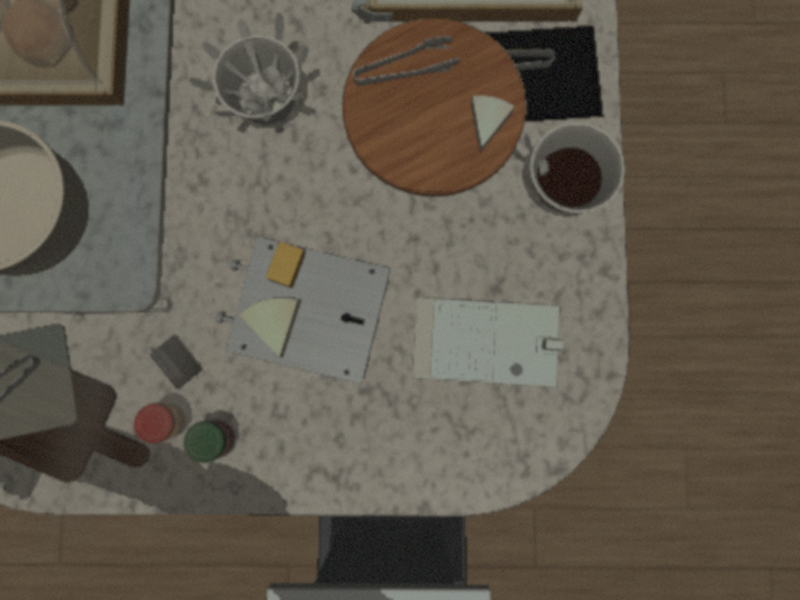

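View pics/wrist0.png

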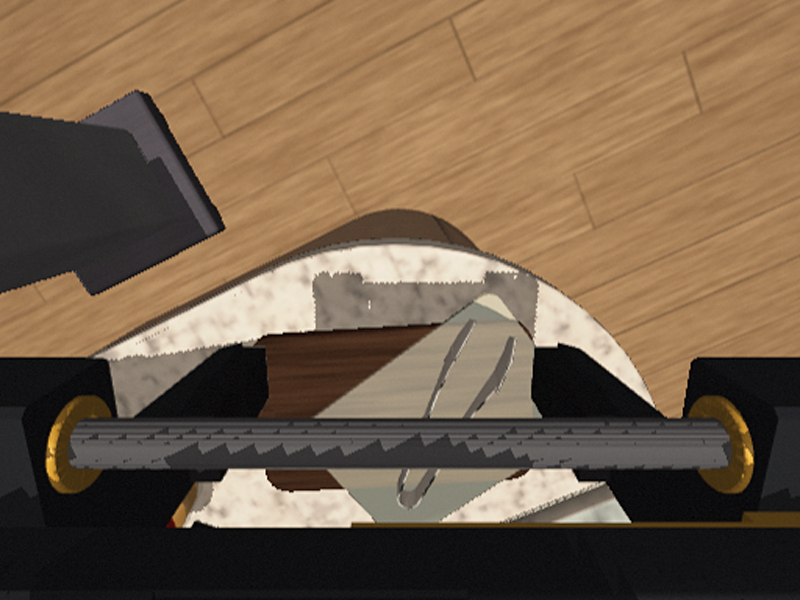

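The top view shows the cooler around (310,310), mouth facing right, and the pack at (487,342) with its nose to the left and its fin at (550,343). Now closer crops.

```bash
python3 - <<'E'
from h import *
f=load('top0')
c=f['color'][:,:,::-1]
def crop(u0,v0,w,h,k,n):
    cv2.imwrite(n,cv2.resize(c[v0:v0+h,u0:u0+w],(w*k,h*k),interpolation=cv2.INTER_CUBIC))
crop(255,180,112,76,7,'pics/c_pack.png')
crop(140,145,114,105,7,'pics/c_cool.png') if 0 else crop(140,145,114,85+15,6,'pics/c_cool.png')
print(f['mtx'],f['R'],-f['R'].T@f['t'])
E
```

```text
[[440.21374493   0.         258.41915855]
 [  0.         440.21374493 189.65381078]
 [  0.           0.           1.        ]] [[ 0.00294688 -0.99992636 -0.01177241]
 [-0.9921333  -0.00145017 -0.12517755]
 [ 0.12515126  0.01204868 -0.99206451]] [ 0.43808779 -0.04687388  1.02104385]
```

View pics/c_pack.png

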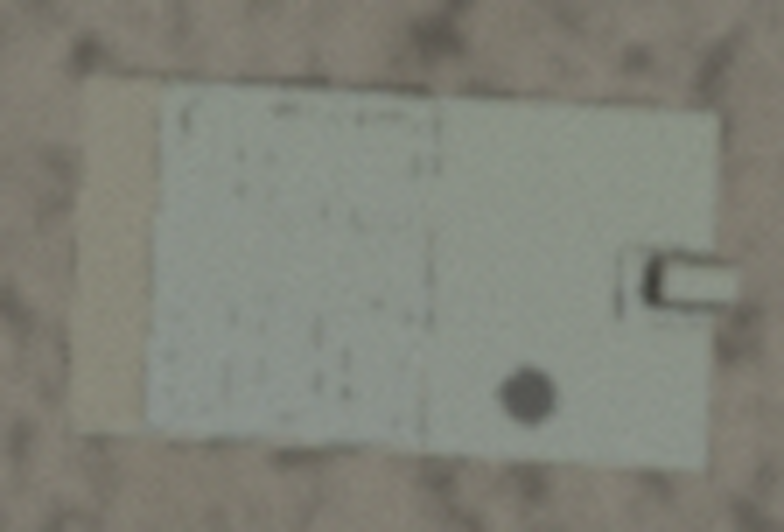

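View pics/c_cool.png

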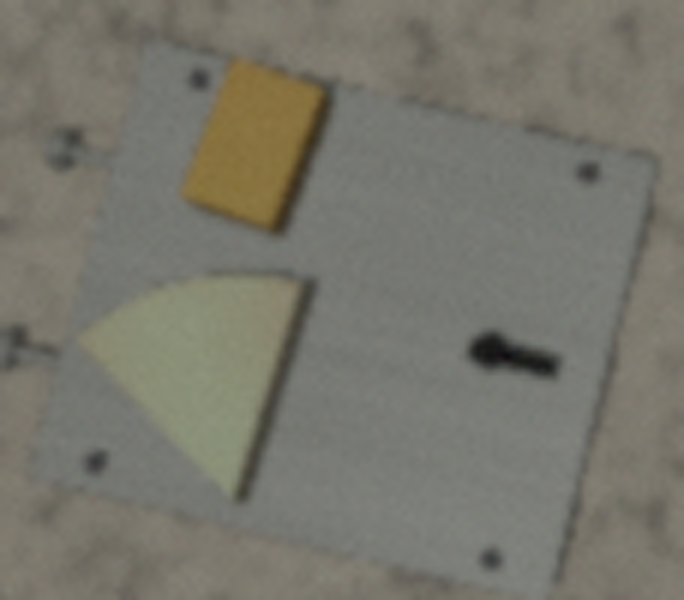

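```bash
cat > m0.py <<'E'
from h import *
f=load('top0')
P=lambda x,y,z:px(f,(x+.5)/7-.5+255,(y+.5)/7-.5+180,z)[:2]
C=lambda x,y,z:px(f,(x+.5)/6-.5+140,(y+.5)/6-.5+145,z)[:2]
cc=np.array([C(148,42,.052),C(657,157,.052),C(549,598,.052),C(32,478,.052)])
print('cooler',cc.round(4),[np.linalg.norm(cc[i]-cc[(i+1)%4]) for i in range(4)])
mouth=(cc[1]+cc[2])/2; rear=(cc[0]+cc[3])/2
d=(rear-mouth);d/=np.linalg.norm(d)
w=cc[1]-cc[2]; print('mouth',mouth,'yaw',np.arctan2(d[1],d[0]),'from mouth edge',np.arctan2(w[1],w[0])+np.pi/2)
t1,t2=P(719,113,.016),P(705,469,.016); b1,b2=P(162,84,.028),P(150,430,.028)
n1,n2=P(87,75,.0),P(75,435,0)
print('tail',t1,t2,np.linalg.norm(t1-t2),'block',b1,b2,np.linalg.norm(b1-b2),'nose',n1,n2)
e=((b1+b2)-(t1+t2))/2; L=np.linalg.norm(e); e/=L
print('len tail-block top',L,'len tail-nose',np.linalg.norm(((n1+n2)-(t1+t2))/2))
ly=t1-t2; print('yaw',np.arctan2(e[1],e[0]),np.arctan2(ly[1],ly[0])+np.pi/2)
o=(t1+t2)/2+.105*e; print('origin',o,'fin pred',o-.093*e)
for q in [(660,262),(738,265),(735,305),(658,302)]: print('fin',P(*q,.048))
print('step',P(432,280,.028),(P(432,280,.028)-o)@e)
E
python3 m0.py
```

```text
cooler [[ 0.6463  0.177 ]
 [ 0.6028 -0.0141]
 [ 0.4399  0.0243]
 [ 0.4831  0.2148]] [np.float64(0.19600031418026906), np.float64(0.1673638580589985), np.float64(0.19534665925707229), np.float64(0.1675416353676299)]
mouth [0.52138069 0.00508241] yaw 1.347423170185234 from mouth edge 1.338963007990386
tail [ 0.55121141 -0.26125322] [ 0.43562342 -0.25384726] 0.11582499720684654 block [ 0.5590364  -0.07865693] [ 0.4475015  -0.07453593] 0.11161100150091416 nose [ 0.5654357  -0.05453259] [ 0.44606282 -0.05064546]
len tail-block top 0.18122178421563012 len tail-nose 0.20533186773162002
yaw 1.5164077571682542 1.5068117429195806
origin [ 0.4991254  -0.15270551] fin pred [ 0.49406976 -0.24556799]
fin [ 0.50034368 -0.23470177]
fin [ 0.49945265 -0.25918693]
fin [ 0.48687341 -0.25792089]
fin [ 0.48775849 -0.23378837]
step [ 0.49567321 -0.16528298] -0.012746536848275598
```

```bash
python3 - <<'E'
from h import *
f=load('top0')
v,u=np.mgrid[0:384,0:512]
K=f['mtx'];ray=np.stack([(u-K[0,2])/K[0,0],(v-K[1,2])/K[1,1],np.ones_like(u,float)],-1)
W=(ray*f['z_map'][...,None]-f['t'])@f['R']
m=lambda a:W[a[1]:a[3],a[0]:a[2],2]
print('deck z',np.median(m((215,200,225,210))),'table',np.median(m((260,235,300,255))),'block',np.median(m((290,200,310,230))),'tail',np.median(m((325,200,340,230))))
z=W[...,2]
def rect(mask,n):
    k=mask.astype(np.uint8); nn,l,s,c=cv2.connectedComponentsWithStats(k)
    i=1+np.argmax(s[1:,4]); p=W[l==i][:,:2].astype(np.float32)
    r=cv2.minAreaRect(p*1000); print(n,s[i],r)
    return l==i
roi=np.zeros_like(z,bool); roi[145:250,135:255]=1
rect(roi&(z>.042),'deck all')
roi=np.zeros_like(z,bool); roi[180:256,258:367]=1
rect(roi&(z>.011),'pack>11'); rect(roi&(z>.023)&(u<325),'block')
g=load('scene0'); c=g['color'][:,:,::-1][140:280,150:340]
cv2.imwrite('pics/c_sc.png',cv2.resize(c,None,fx=4,fy=4,interpolation=cv2.INTER_CUBIC))
E
```

```text
deck z 0.05348597941999181 table 0.001693766771534786 block 0.028143942151959755 tail 0.0157877948746336
deck all [ 145  152  105   93 6739] ((535.2189331054688, 67.87850189208984), (268.4259033203125, 169.0764617919922), 76.53691864013672)
pack>11 [ 264  189   98   59 4848] ((496.1251220703125, -154.65277099609375), (210.37091064453125, 127.6424789428711), 86.87794494628906)
block [ 269  191   49   53 2248] ((497.1291809082031, -107.60195922851562), (113.94548034667969, 125.34571838378906), 86.46553039550781)
```

View pics/c_sc.png

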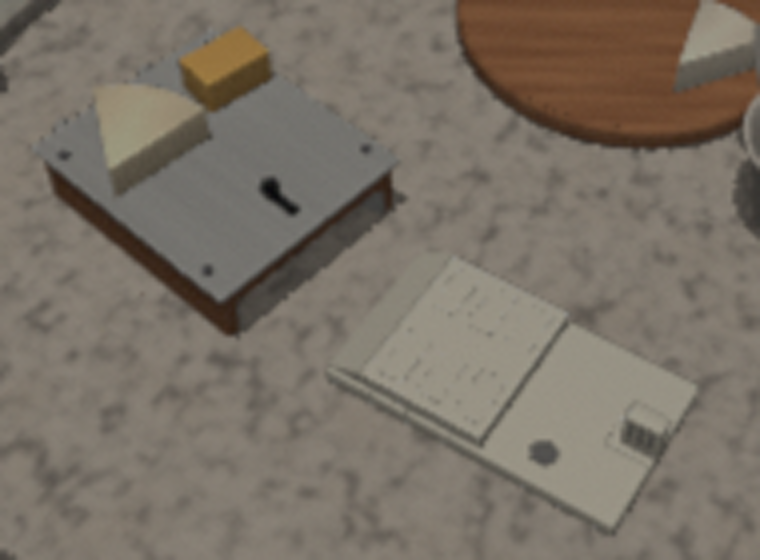

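```bash
cat >> h.py <<'E'
from scipy.spatial.transform import Rotation as Ro
def tgt(pos,yawx,verb=True):
    "rel move (cm, deg) from measured pose to TCP pos with tool down, tool x at yaw yawx (deg)"
    s=read_state(); q=s['orientation']; R=Ro.from_quat([q[1],q[2],q[3],q[0]]).as_matrix()
    c,n=np.cos(np.radians(yawx)),np.sin(np.radians(yawx))
    Rt=np.array([[c,n,0],[n,-c,0],[0,0,-1]])
    d=R.T@(np.array(pos)-s['eef_pos'])*100; w=np.degrees(Ro.from_matrix(R.T@Rt).as_rotvec())
    print('rel cm',d.round(3),'rotvec',w.round(2),'| t',s['t'],'pos',s['eef_pos'].round(4),'yawx',np.degrees(np.arctan2(R[1,0],R[0,0])).round(2),'F',s['wrist_force'].round(2),'M',s['moment'].round(3),'open',round(float(s['opening']),4))
    return d,w
E
python3 -c "
from h import *
tgt([.494,-.246,.15],-3.3)"
```

```text
rel cm [-65.563  55.174   8.902] rotvec [5.000e-02 6.000e-02 6.748e+01] | t 0.15 pos [0.283  0.5846 0.238 ] yawx 64.18 F [-0.69 -0.68 -0.09] M [-0.026  0.012 -0.031] open 0.0882
```

>>> {"name": "apply_moves", "arguments": {
  "plan": "-3.6 3.0 0 0 0 4 -1; -7.2 6.1 0 0 0 8 -1; -10.8 9.1 0 0 0 12 -1; -14.5 12.2 0 0 0 16 -1; -18.1 15.2 0 0 0 20 -1; -21.8 18.3 0 0 0 24 -1; -25.4 21.4 0 0 0 28 -1; -29 24.4 0 0 0 32 -1"
}}

```text
t: 0.95
eef_pos: [0.3766, 0.2157, 0.2388]
orientation: [-0.0, 0.961, 0.276, 0.0]
wrist_force: [1.6, -0.2, 0.1]
opening: 0.0881
```

```bash
python3 -c "
from h import *
tgt([.494,-.246,.12],-3.3)"
```

```text
rel cm [-14.522  45.378  11.868] rotvec [-1.000e-02 -1.000e-02  3.531e+01] | t 0.95 pos [0.3766 0.2157 0.2388] yawx 32.01 F [ 1.61 -0.23  0.08] M [ 0.033 -0.061 -0.043] open 0.0881
```

>>> {"name": "apply_moves", "arguments": {
  "plan": "-1.4 4.3 0.6 0 0 4.4 -1; -2.8 8.6 1.2 0 0 8.8 -1; -4.2 12.9 2 0 0 13.2 -1; -5.6 17.2 3 0 0 17.6 -1; -7 21.5 4 0 0 22 -1; -8.4 25.8 5 0 0 26.4 -1; -9.8 30.2 6 0 0 30.8 -1; -11.2 34.5 7 0 0 35.3 -1"
}}

```text
t: 1.75
eef_pos: [0.4656, -0.1357, 0.1684]
orientation: [-0.0, 1.0, -0.029, 0.0]
wrist_force: [1.2, 1.1, 1.4]
opening: 0.0883
```

```bash
python3 -c "
from h import *
tgt([.494,-.246,.07],-3.3)"
```

```text
rel cm [ 3.46  10.849  9.837] rotvec [-0.   -0.02  0.01] | t 1.75 pos [ 0.4656 -0.1357  0.1684] yawx -3.29 F [1.15 1.15 1.44] M [-0.034  0.065  0.002] open 0.0883
```

>>> {"name": "apply_moves", "arguments": {
  "plan": "0.9 2.7 1.5 0 0 0 -1; 1.8 5.4 3 0 0 0 -1; 2.6 8.1 4.5 0 0 0 -1; 3.5 10.8 6.5 0 0 0 -1; 3.5 10.8 8.5 0 0 0 -1; 3.5 10.8 9.5 0 0 0 -1; 3.5 10.8 9.5 0 0 0 -1; 3.5 10.8 9.5 0 0 0 -1"
}}

```text
t: 2.55
eef_pos: [0.4947, -0.243, 0.0741]
orientation: [-0.0, 1.0, -0.027, 0.0]
wrist_force: [0.7, -0.2, 0.1]
opening: 0.088
```

```bash
python3 -c "
from h import *
tgt([.494,-.246,.021],-3.3)
snap('top','top1');snap('wrist','wrist1')"
```

```text
rel cm [-0.053  0.302  5.312] rotvec [-0.02 -0.01  0.23] | t 2.55 pos [ 0.4947 -0.243   0.0741] yawx -3.07 F [ 0.66 -0.16  0.1 ] M [-0.059  0.035 -0.015] open 0.088
```

View pics/wrist1.png

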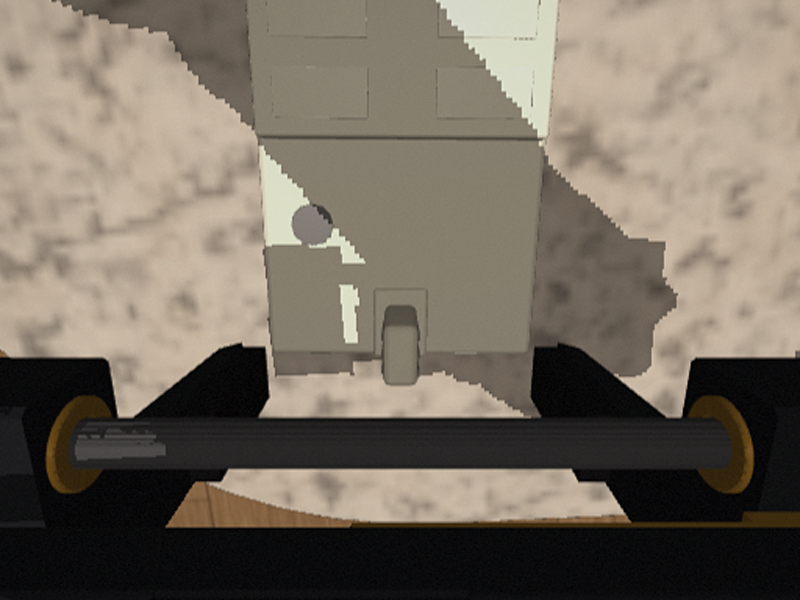

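View pics/top1.png

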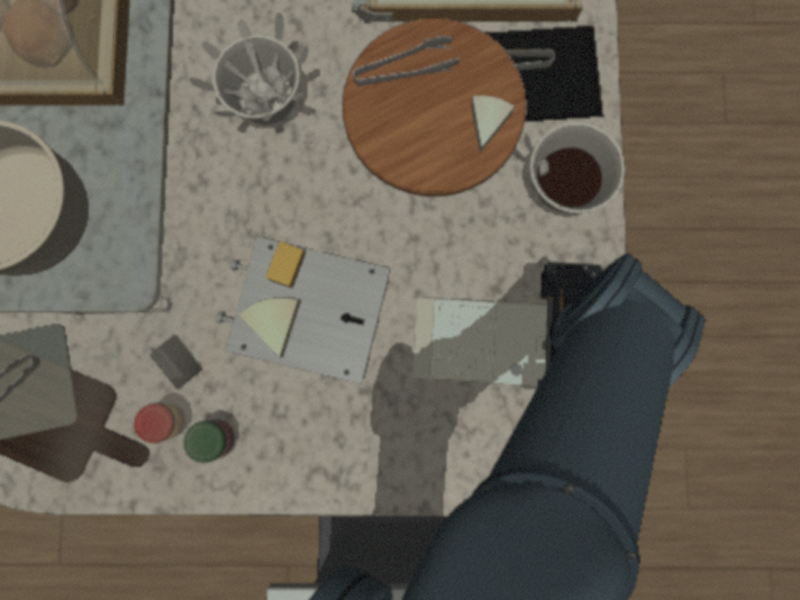

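The wrist view shows the fin centred between the fingers (column 400, fingers at 268 and 533) and aligned with them. I'll descend and pinch.

>>> {"name": "apply_moves", "arguments": {
  "plan": "-0.03 0.15 1 0 0 0 -1; -0.05 0.3 2 0 0 0 -1; -0.05 0.3 3.2 0 0 0 -1; -0.05 0.3 4.3 0 0 0 -1; -0.05 0.3 5.0 0 0 0 -1; -0.05 0.3 5.2 0 0 0 -1; -0.05 0.3 5.2 0 0 0 -1; -0.05 0.3 5.2 0 0 0 -1"
}}

```text
t: 3.45
eef_pos: [0.494, -0.2468, 0.022]
orientation: [0.0, 1.0, -0.027, 0.0]
wrist_force: [-0.3, 0.5, -0.3]
opening: 0.088
```

```bash
python3 -c "
from h import *
tgt([.494,-.246,.021],-3.3)"
```

```text
rel cm [-0.007 -0.083  0.098] rotvec [ 0.01 -0.03  0.17] | t 3.45 pos [ 0.494  -0.2468  0.022 ] yawx -3.13 F [-0.27  0.53 -0.31] M [-0.097  0.073 -0.   ] open 0.088
```

>>> {"name": "apply_moves", "arguments": {
  "plan": "0 0 0 0 0 0 0; 0 0 0 0 0 0 0.5; 0 0 0 0 0 0 1; 0 0 0 0 0 0 1; 0 0 0 0 0 0 1; 0 0 0 0 0 0 1; 0 0 0 0 0 0 1; 0 0 0 0 0 0 1"
}}

```text
t: 4.25
eef_pos: [0.4938, -0.2466, 0.0217]
orientation: [-0.0, 1.0, -0.027, -0.0]
wrist_force: [0.4, 0.5, 0.8]
opening: 0.0261
```

```bash
python3 -c "
from h import *
tgt([.494,-.246,.021],-3.3);snap('wrist','wrist2')"
```

```text
rel cm [ 0.021 -0.061  0.071] rotvec [-0.    0.    0.18] | t 4.25 pos [ 0.4938 -0.2466  0.0217] yawx -3.12 F [0.38 0.54 0.81] M [-0.042  0.076  0.007] open 0.0261
```

View pics/wrist2.png

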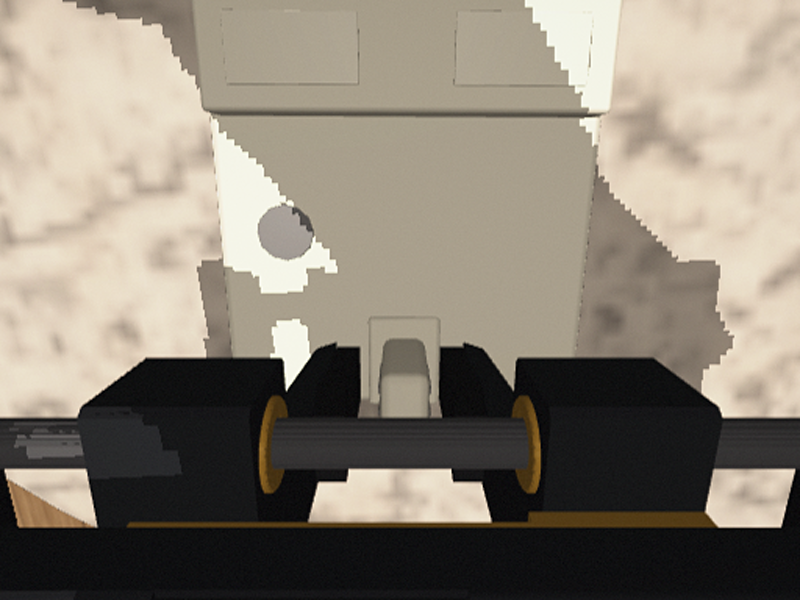

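>>> {"name": "apply_moves", "arguments": {
  "plan": "0 0 0 0 0 0 1; 0 0 0 0 0 0 1; 0 0 0 0 0 0 1; 0 0 0 0 0 0 1; 0 0 0 0 0 0 1; 0 0 0 0 0 0 1; 0 0 0 0 0 0 1; 0 0 0 0 0 0 1"
}}

```text
t: 5.1
eef_pos: [0.494, -0.2467, 0.0218]
orientation: [0.0, 1.0, -0.027, 0.0]
wrist_force: [1.8, -0.6, -2.0]
opening: 0.0136
```

```bash
python3 - <<'E'
from h import *
s=read_state()
yc=np.radians(76.9); m=np.array([.5214,.0051]); ex=np.array([np.cos(yc),np.sin(yc)]); ey=np.array([-ex[1],ex[0]])
# aligned pack, origin at cooler x=-0.16,y 0
for X in (-.16,-.13,-.10): tgt(list(m+(X-.093)*ex)+[s['eef_pos'][2]],76.9-90)
snap('top','top2')
E
```

```text
rel cm [-3.017e+00 -3.750e-01 -1.000e-03] rotvec [ 0.01 -0.02  9.97] | t 5.1 pos [ 0.494  -0.2467  0.0218] yawx -3.13 F [ 1.8  -0.62 -2.  ] M [-0.161 -0.263 -0.228] open 0.0136
rel cm [-2.497e+00 -3.330e+00 -1.000e-03] rotvec [ 0.01 -0.02  9.97] | t 5.1 pos [ 0.494  -0.2467  0.0218] yawx -3.13 F [ 1.8  -0.62 -2.  ] M [-0.161 -0.263 -0.228] open 0.0136
rel cm [-1.978e+00 -6.285e+00 -2.000e-03] rotvec [ 0.01 -0.02  9.97] | t 5.1 pos [ 0.494  -0.2467  0.0218] yawx -3.13 F [ 1.8  -0.62 -2.  ] M [-0.161 -0.263 -0.228] open 0.0136
```

View pics/top2.png

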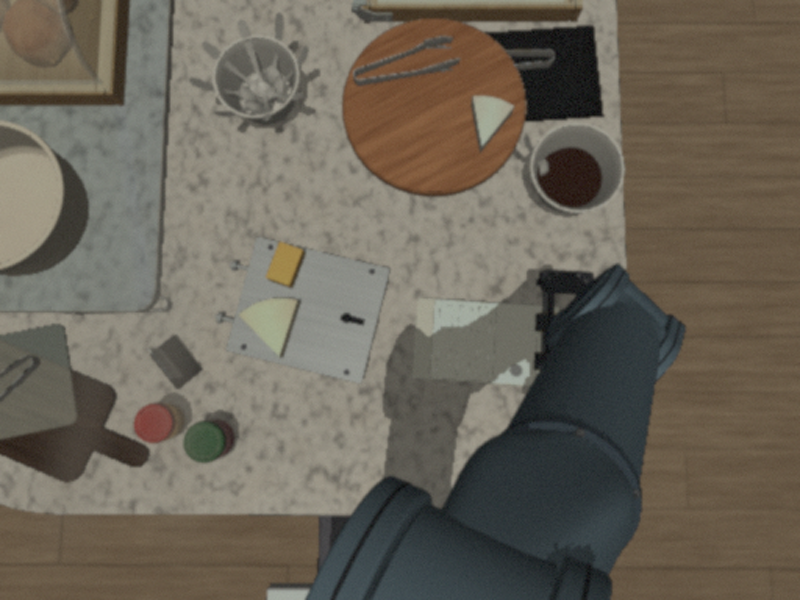

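Gripped (opening 13.6 mm). I'll turn and shift the pack onto the slot's axis while still outside.

>>> {"name": "apply_moves", "arguments": {
  "plan": "-0.4 0 0 0 0 1.3 1; -0.8 0 0 0 0 2.6 1; -1.2 0 0 0 0 4 1; -1.7 -0.1 0 0 0 5.5 1; -2.2 -0.2 0 0 0 7 1; -2.6 -0.3 0 0 0 8.5 1; -3 -0.38 0 0 0 10 1; -3 -0.38 0 0 0 10 1"
}}

```text
t: 5.95
eef_pos: [0.4629, -0.2408, 0.0217]
orientation: [-0.0, 0.993, -0.115, -0.001]
wrist_force: [-2.5, 1.2, 2.2]
opening: 0.0138
```

```bash
python3 - <<'E'
from h import *
s=read_state()
tgt([.494,-.2467,.0218],-13.1)
f=snap('top','top3')
c=f['color'][:,:,::-1][140:265,140:390]
cv2.imwrite('pics/c3.png',cv2.resize(c,(800,400),interpolation=cv2.INTER_CUBIC))
E
```

```text
rel cm [ 3.163 -0.135 -0.015] rotvec [-0.03  0.09 -0.1 ] | t 5.95 pos [ 0.4629 -0.2408  0.0217] yawx -13.2 F [-2.5   1.17  2.23] M [0.047 0.554 0.065] open 0.0138
```

View pics/c3.png

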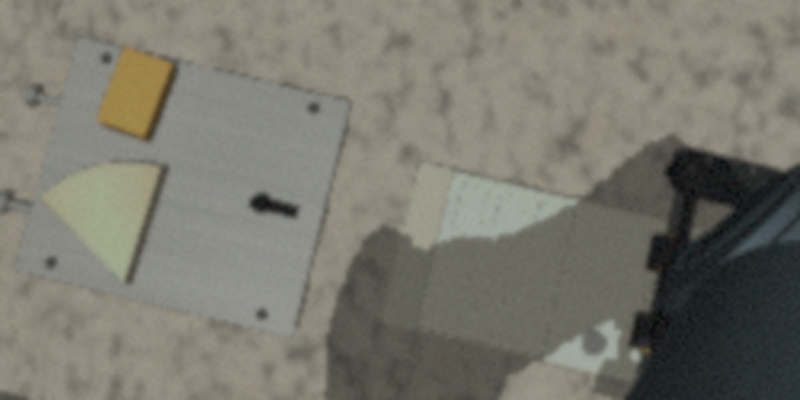

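```bash
python3 - <<'E'
from h import *
f=load('top3')
c=f['color'][:,:,::-1][185:261,255:365].astype(float)
c=np.clip(c*1.4,0,255).astype(np.uint8)
cv2.imwrite('pics/c3b.png',cv2.resize(c,None,fx=7,fy=7,interpolation=cv2.INTER_CUBIC))
E
```

```text
(no output)
```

View pics/c3b.png

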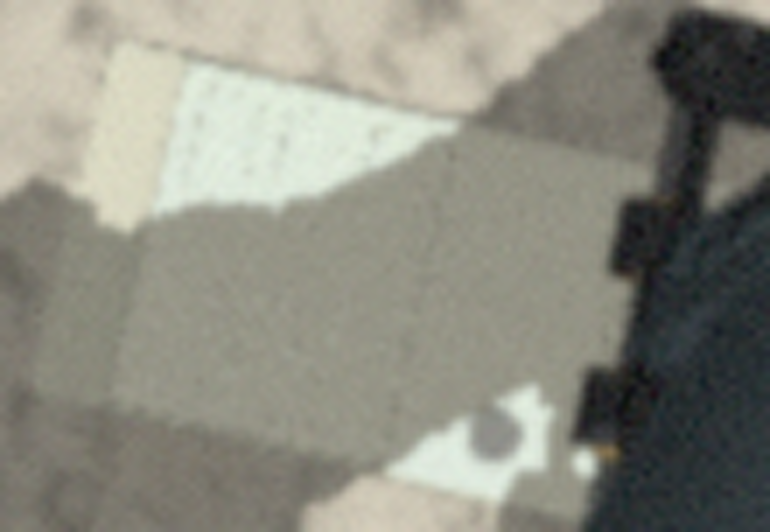

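```bash
cat > m3.py <<'E'
from h import *
f=load('top3')
P=lambda x,y,z:px(f,(x+.5)/7-.5+255,(y+.5)/7-.5+185,z)[:2]
a,b,c,d=P(188,62,.028),P(113,405,.028),P(460,122,.028),P(385,470,.028)
yc=np.radians(76.9); m=np.array([.5214,.0051]); ex=np.array([np.cos(yc),np.sin(yc)]); ey=np.array([-ex[1],ex[0]])
F=lambda p:np.round([(p-m)@ex*1000,(p-m)@ey*1000],1)
for p in (a,b,c,d): print(p.round(4),'cooler mm',F(p))
print('yaw',[np.degrees(np.arctan2(*(u-v)[::-1])) for u,v in ((a,c),(b,d))],'front edge',np.degrees(np.arctan2(*(a-b)[::-1]))+90)
n1,n2=P(118,42,0.01),P(33,392,.01); print('nose',F(n1),F(n2))
s=read_state(); t=s['eef_pos'][:2]; print('tcp cooler',F(t))
E
python3 m3.py
```

```text
[ 0.5548 -0.0871] cooler mm [-82.2 -53.4]
[ 0.4443 -0.0627] cooler mm [-83.5  59.7]
[ 0.5354 -0.1749] cooler mm [-172.1  -54.4]
[ 0.424  -0.1494] cooler mm [-172.5   59.9]
yaw [np.float64(77.54707777033033), np.float64(76.8028207871755)] front edge 77.56140986634222
nose [-58.4 -56.9] [-57.4  61.4]
tcp cooler [-252.7    1.2]
```

>>> {"name": "apply_moves", "arguments": {
  "plan": "0.1 -0.4 0 0 0 0 1; 0.2 -0.8 0 0 0 0 1; 0.25 -1.4 0 0 0 0 1; 0.25 -2.2 0 0 0 0 1; 0.25 -3 0 0 0 0 1; 0.25 -3.8 0 0 0 0 1; 0.25 -4.5 0 0 0 0 1; 0.25 -4.8 0 0 0 0 1"
}}

```text
t: 6.8
eef_pos: [0.4778, -0.1939, 0.0217]
orientation: [-0.0, 0.994, -0.114, 0.0]
wrist_force: [-0.9, -1.3, -1.0]
opening: 0.0136
```

```bash
cat > st.py <<'E'
from h import *
yc=np.radians(76.9); m=np.array([.5214,.0051]); ex=np.array([np.cos(yc),np.sin(yc)]); ey=np.array([-ex[1],ex[0]])
s=read_state(); p=s['eef_pos'];q=s['orientation'];R=Ro.from_quat([q[1],q[2],q[3],q[0]]).as_matrix()
w=s['wrist_force'][:2]
print('t',s['t'],'tcp cooler mm',((p[:2]-m)@ex*1000).round(2),((p[:2]-m)@ey*1000).round(2),'z',p[2].round(4),'yaw',np.degrees(np.arctan2(R[1,0],R[0,0])).round(2),'F along,lat,z',(w@ex).round(2),(w@ey).round(2),s['wrist_force'][2].round(2),'M',s['moment'].round(2),'open',s['opening'].round(4))
E
python3 st.py; python3 - <<'E'
from h import *
f=snap('top','top4')
c=f['color'][:,:,::-1][150:250,220:340].astype(float)
c=np.clip(c*1.4,0,255).astype(np.uint8)
cv2.imwrite('pics/c4.png',cv2.resize(c,None,fx=6,fy=6,interpolation=cv2.INTER_CUBIC))
E
```

```text
Traceback (most recent call last):
  File "st.py", line 5, in <module>
    print('t',s['t'],'tcp cooler mm',((p[:2]-m)@ex*1000).round(2),((p[:2]-m)@ey*1000).round(2),'z',p[2].round(4),'yaw',np.degrees(np.arctan2(R[1,0],R[0,0])).round(2),'F along,lat,z',(w@ex).round(2),(w@ey).round(2),s['wrist_force'][2].round(2),'M',s['moment'].round(2),'open',s['opening'].round(4))
                                                                                                                                                                                                                                                                                   ^^^^^^^^^^^^^^^^^^
AttributeError: 'float' object has no attribute 'round'
```

View pics/c4.png

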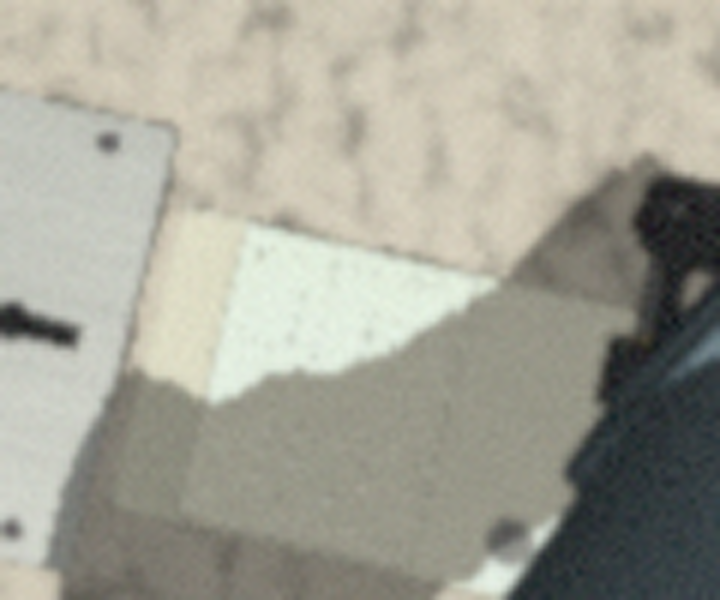

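```bash
sed -i "s/s\['opening'\].round(4)/s['opening']/" st.py; python3 st.py; python3 - <<'E'
from h import *
f=load('top4')
P=lambda x,y,z:px(f,(x+.5)/6-.5+220,(y+.5)/6-.5+150,z)[:2]
yc=np.radians(76.9); m=np.array([.5214,.0051]); ex=np.array([np.cos(yc),np.sin(yc)]); ey=np.array([-ex[1],ex[0]])
F=lambda p:np.round([(p-m)@ex*1000,(p-m)@ey*1000],1)
for q in [(175,128,.052),(52,565,.052),(245,222,.028),(181,513,.028),(498,283,.028),(437,577,.028)]: print(q,F(P(*q)))
E
```

```text
t 6.85 tcp cooler mm -203.41 -2.55 z 0.0217 yaw -13.05 F along,lat,z 0.58 0.78 0.71 M [ 0.09 -0.   -0.04] open 0.013569104019445529
(175, 128, 0.052) [  0.3 -83.1]
(52, 565, 0.052) [ 6.5 84.1]
(245, 222, 0.028) [-32.2 -57.8]
(181, 513, 0.028) [-34.   54.6]
(498, 283, 0.028) [-130.6  -57. ]
(437, 577, 0.028) [-132.4   55.8]
```

>>> {"name": "apply_moves", "arguments": {
  "plan": "-0.1 -0.2 0 0 0 0 1; -0.13 -0.5 0 0 0 0 1; -0.13 -0.8 0 0 0 0 1; -0.13 -1.1 0 0 0 0 1; -0.13 -1.4 0 0 0 0 1; -0.13 -1.7 0 0 0 0 1; -0.13 -2 0 0 0 0 1; -0.13 -2.2 0 0 0 0 1"
}}

```text
t: 7.65
eef_pos: [0.4812, -0.173, 0.0217]
orientation: [-0.0, 0.993, -0.114, -0.0]
wrist_force: [-0.2, -2.3, 0.5]
opening: 0.0139
```

```bash
python3 st.py
```

```text
t 7.65 tcp cooler mm -182.61 -1.18 z 0.0217 yaw -13.12 F along,lat,z -2.31 -0.35 0.54 M [-0.49  0.21  0.01] open 0.013891029846307103
```

Only sliding friction so far (2.3 N along). Continuing.

>>> {"name": "apply_moves", "arguments": {
  "plan": "0 -0.3 0 0 0 0 1; 0 -0.6 0 0 0 0 1; 0 -0.9 0 0 0 0 1; 0 -1.2 0 0 0 0 1; 0 -1.5 0 0 0 0 1; 0 -1.8 0 0 0 0 1; 0 -2.1 0 0 0 0 1; 0 -2.3 0 0 0 0 1"
}}

```text
t: 8.45
eef_pos: [0.4864, -0.1506, 0.0217]
orientation: [-0.0, 0.993, -0.114, 0.0]
wrist_force: [-0.8, -1.7, 0.4]
opening: 0.0137
```

```bash
python3 st.py; python3 - <<'E'
from h import *
f=snap('top','top5')
c=f['color'][:,:,::-1][150:250,220:340].astype(float)
c=np.clip(c*1.4,0,255).astype(np.uint8)
cv2.imwrite('pics/c5.png',cv2.resize(c,None,fx=6,fy=6,interpolation=cv2.INTER_CUBIC))
E
```

```text
t 8.45 tcp cooler mm -159.54 -1.2 z 0.0217 yaw -13.11 F along,lat,z -1.81 0.44 0.37 M [-0.57  0.15  0.  ] open 0.013705791207193611
```

View pics/c5.png

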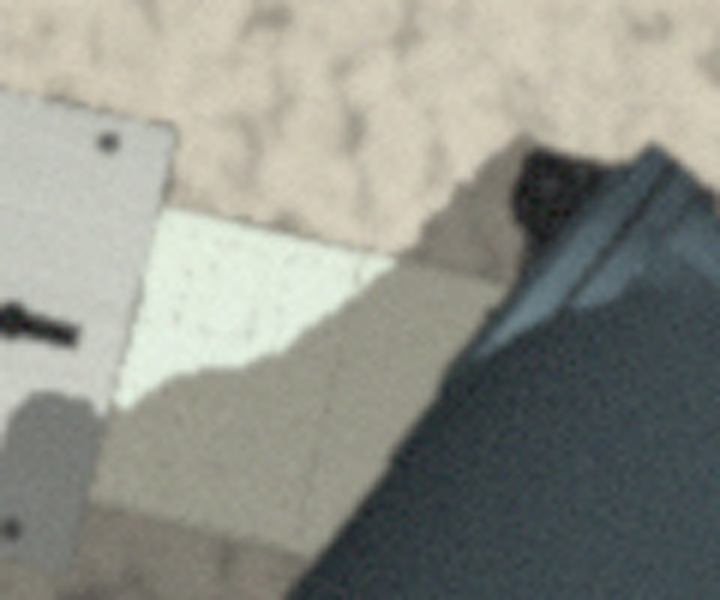

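The nose is inside, straight, with no lateral force. Continuing at moderate speed.

>>> {"name": "apply_moves", "arguments": {
  "plan": "0 -0.4 0 0 0 0 1; 0 -0.9 0 0 0 0 1; 0 -1.4 0 0 0 0 1; 0 -1.9 0 0 0 0 1; 0 -2.4 0 0 0 0 1; 0 -2.9 0 0 0 0 1; 0 -3.3 0 0 0 0 1; 0 -3.5 0 0 0 0 1"
}}

```text
t: 9.3
eef_pos: [0.4945, -0.1161, 0.0217]
orientation: [-0.0, 0.993, -0.114, 0.0]
wrist_force: [-1.7, -3.6, 0.4]
opening: 0.0138
```

```bash
python3 st.py
```

```text
t 9.3 tcp cooler mm -124.15 -1.25 z 0.0217 yaw -13.09 F along,lat,z -3.91 0.84 0.44 M [-0.77  0.27 -0.01] open 0.013779821245853818
```

>>> {"name": "apply_moves", "arguments": {
  "plan": "0 -0.3 0 0 0 0 1; 0 -0.6 0 0 0 0 1; 0 -0.9 0 0 0 0 1; 0 -1.2 0 0 0 0 1; 0 -1.5 0 0 0 0 1; 0 -1.8 0 0 0 0 1; 0 -2.1 0 0 0 0 1; 0 -2.3 0 0 0 0 1"
}}

```text
t: 10.1
eef_pos: [0.4995, -0.0941, 0.0217]
orientation: [-0.0, 0.993, -0.114, -0.0]
wrist_force: [-1.1, -3.6, 0.0]
opening: 0.014
```

```bash
python3 st.py
```

```text
t 10.1 tcp cooler mm -101.57 -1.19 z 0.0217 yaw -13.12 F along,lat,z -3.79 0.27 0.04 M [-0.82  0.26 -0.05] open 0.013958729903418995
```

>>> {"name": "apply_moves", "arguments": {
  "plan": "0 -0.2 0 0 0 0 1; 0 -0.4 0 0 0 0 1; 0 -0.6 0 0 0 0 1; 0 -0.8 0 0 0 0 1; 0 -1.0 0 0 0 0 1; 0 -1.2 0 0 0 0 1; 0 -1.4 0 0 0 0 1; 0 -1.6 0 0 0 0 1"
}}

```text
t: 10.9
eef_pos: [0.5031, -0.0787, 0.0217]
orientation: [-0.0, 0.993, -0.114, -0.0]
wrist_force: [-0.6, -3.7, -0.3]
opening: 0.0138
```

```bash
python3 st.py
```

```text
t 10.9 tcp cooler mm -85.74 -1.21 z 0.0217 yaw -13.13 F along,lat,z -3.71 -0.28 -0.28 M [-0.81  0.26  0.01] open 0.013784510946968703
```

>>> {"name": "apply_moves", "arguments": {
  "plan": "0 -0.2 0 0 0 0 1; 0 -0.4 0 0 0 0 1; 0 -0.6 0 0 0 0 1; 0 -0.8 0 0 0 0 1; 0 -1.0 0 0 0 0 1; 0 -1.2 0 0 0 0 1; 0 -1.4 0 0 0 0 1; 0 -1.6 0 0 0 0 1"
}}

```text
t: 11.7
eef_pos: [0.5068, -0.0631, 0.0217]
orientation: [0.0, 0.993, -0.114, 0.0]
wrist_force: [-0.6, -4.3, -0.1]
opening: 0.0138
```

```bash
python3 st.py
```

```text
t 11.7 tcp cooler mm -69.78 -1.25 z 0.0217 yaw -13.13 F along,lat,z -4.32 -0.43 -0.08 M [-0.79  0.22  0.  ] open 0.013804543400613472
```

>>> {"name": "apply_moves", "arguments": {
  "plan": "0 -0.1 0 0 0 0 1; 0 -0.2 0 0 0 0 1; 0 -0.3 0 0 0 0 1; 0 -0.4 0 0 0 0 1; 0 -0.5 0 0 0 0 1; 0 -0.6 0 0 0 0 1; 0 -0.7 0 0 0 0 1; 0 -0.8 0 0 0 0 1"
}}

```text
t: 12.5
eef_pos: [0.508, -0.0573, 0.0217]
orientation: [0.001, 0.993, -0.115, -0.0]
wrist_force: [-1.8, -8.0, 0.7]
opening: 0.0137
```

```bash
python3 st.py
```

```text
t 12.5 tcp cooler mm -63.77 -1.1 z 0.0217 yaw -13.21 F along,lat,z -8.22 -0.11 0.73 M [-1.75  0.56  0.03] open 0.013693507886186382
```

Plunger contact felt (8 N). The catch should drop about 27 mm after its start; advancing slowly.

>>> {"name": "apply_moves", "arguments": {
  "plan": "0 -0.1 0 0 0 0 1; 0 -0.2 0 0 0 0 1; 0 -0.3 0 0 0 0 1; 0 -0.4 0 0 0 0 1; 0 -0.5 0 0 0 0 1; 0 -0.6 0 0 0 0 1; 0 -0.7 0 0 0 0 1; 0 -0.8 0 0 0 0 1"
}}

```text
t: 13.3
eef_pos: [0.5096, -0.0502, 0.0217]
orientation: [0.001, 0.993, -0.115, -0.0]
wrist_force: [-3.4, -10.2, 1.1]
opening: 0.014
```

```bash
python3 st.py
```

```text
t 13.3 tcp cooler mm -56.5 -1.02 z 0.0217 yaw -13.25 F along,lat,z -10.71 0.95 1.11 M [-1.98  0.63  0.02] open 0.01402262861862641
```

>>> {"name": "apply_moves", "arguments": {
  "plan": "0 -0.1 0 0 0 0 1; 0 -0.2 0 0 0 0 1; 0 -0.3 0 0 0 0 1; 0 -0.4 0 0 0 0 1; 0 -0.5 0 0 0 0 1; 0 -0.6 0 0 0 0 1; 0 -0.65 0 0 0 0 1; 0 -0.7 0 0 0 0 1"
}}

```text
t: 14.1
eef_pos: [0.5111, -0.0435, 0.0217]
orientation: [0.001, 0.993, -0.115, -0.0]
wrist_force: [-2.7, -9.6, 1.1]
opening: 0.0139
```

```bash
python3 st.py; python3 - <<'E'
from h import *
snap('wrist','wrist6'); f=snap('top','top6')
c=f['color'][:,:,::-1][150:250,200:320].astype(float)
c=np.clip(c*1.4,0,255).astype(np.uint8)
cv2.imwrite('pics/c6.png',cv2.resize(c,None,fx=6,fy=6,interpolation=cv2.INTER_CUBIC))
E
python3 st.py
```

```text
t 14.1 tcp cooler mm -49.67 -1.03 z 0.0217 yaw -13.25 F along,lat,z -9.99 0.43 1.11 M [-2.    0.59  0.06] open 0.013870076471552787
t 14.2 tcp cooler mm -49.53 -1.03 z 0.0217 yaw -13.25 F along,lat,z -9.97 0.58 0.7 M [-1.91  0.62 -0.05] open 0.013720754367641587
```

View pics/wrist6.png

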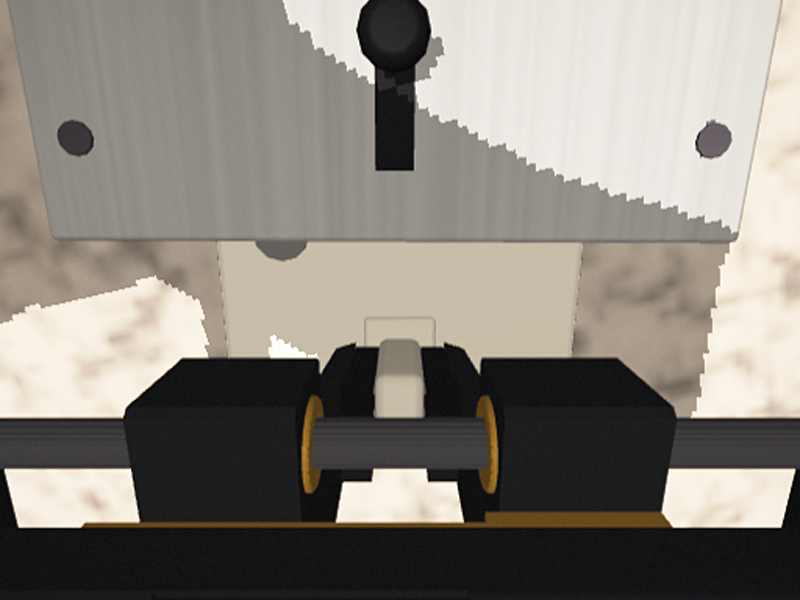

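View pics/c6.png

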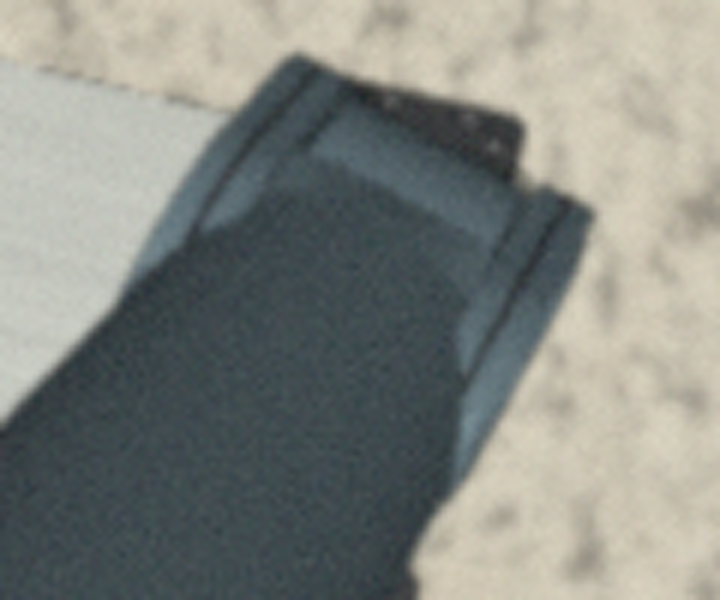

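>>> {"name": "apply_moves", "arguments": {
  "plan": "0 -0.05 0 0 0 0 1; 0 -0.1 0 0 0 0 1; 0 -0.15 0 0 0 0 1; 0 -0.2 0 0 0 0 1; 0 -0.25 0 0 0 0 1; 0 -0.3 0 0 0 0 1; 0 -0.35 0 0 0 0 1; 0 -0.4 0 0 0 0 1"
}}

```text
t: 15.0
eef_pos: [0.512, -0.0398, 0.0217]
orientation: [0.002, 0.993, -0.115, -0.0]
wrist_force: [-3.3, -10.5, 0.5]
opening: 0.0139
```

```bash
cat >> st.py <<'E'
f=load('wrist6') if 0 else grab_frame('wrist')
W=[px(f,u,v) for u in range(245,262,3) for v in range(0,30,3) if f['z_map'][v,u]>0]
z=np.array(W)[:,2]; print('knob top z',np.sort(z)[-5:].round(4))
E
python3 st.py
```

```text
t 15.0 tcp cooler mm -45.86 -1.01 z 0.0217 yaw -13.26 F along,lat,z -11.02 0.82 0.53 M [-2.08  0.7   0.01] open 0.01385490452990222
knob top z [0.0725 0.0727 0.0731 0.0731 0.0732]
```

>>> {"name": "apply_moves", "arguments": {
  "plan": "0 -0.05 0 0 0 0 1; 0 -0.1 0 0 0 0 1; 0 -0.15 0 0 0 0 1; 0 -0.2 0 0 0 0 1; 0 -0.25 0 0 0 0 1; 0 -0.3 0 0 0 0 1; 0 -0.3 0 0 0 0 1; 0 -0.3 0 0 0 0 1"
}}

```text
t: 15.85
eef_pos: [0.5127, -0.0369, 0.0217]
orientation: [0.002, 0.993, -0.115, -0.0]
wrist_force: [-3.5, -9.5, 2.5]
opening: 0.0134
```

```bash
python3 st.py
```

```text
t 15.85 tcp cooler mm -42.88 -1.03 z 0.0217 yaw -13.26 F along,lat,z -10.06 1.26 2.48 M [-2.12  0.66  0.01] open 0.013437018724622687
knob top z [0.0716 0.0718 0.072  0.0721 0.0726]
```

>>> {"name": "apply_moves", "arguments": {
  "plan": "0 -0.05 0 0 0 0 1; 0 -0.1 0 0 0 0 1; 0 -0.15 0 0 0 0 1; 0 -0.2 0 0 0 0 1; 0 -0.25 0 0 0 0 1; 0 -0.25 0 0 0 0 1; 0 -0.25 0 0 0 0 1; 0 -0.25 0 0 0 0 1"
}}

```text
t: 16.7
eef_pos: [0.5132, -0.0346, 0.0217]
orientation: [0.002, 0.993, -0.116, -0.0]
wrist_force: [-3.4, -10.1, 1.4]
opening: 0.0136
```

```bash
python3 st.py
```

```text
t 16.7 tcp cooler mm -40.53 -0.99 z 0.0217 yaw -13.27 F along,lat,z -10.61 1.03 1.44 M [-2.11  0.63  0.03] open 0.01363163514615251
knob top z [0.052  0.052  0.0521 0.0524 0.0524]
```

```bash
python3 - <<'E'
from h import *
snap('wrist','wrist7')
E
```

```text
(no output)
```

View pics/wrist7.png

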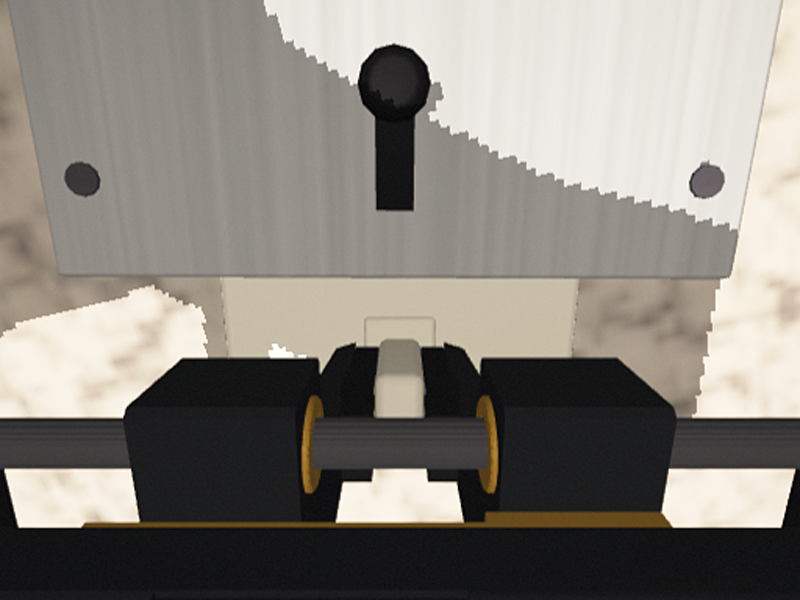

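```bash
sed -i 's/range(0,30,3)/range(20,90,3)/' st.py; python3 - <<'E'
from h import *
f=load('wrist7')
yc=np.radians(76.9); m=np.array([.5214,.0051]); ex=np.array([np.cos(yc),np.sin(yc)]); ey=np.array([-ex[1],ex[0]])
for (x,y,z) in [(62,274,.052),(732,274,.052),(400,275,.052),(400,80,None),(395,210,.052)]:
    p=px(f,x*.64,y*.64,z); print(((p[:2]-m)@ex*1000).round(1),((p[:2]-m)@ey*1000).round(1),p[2].round(4))
E
python3 st.py
```

```text
-0.1 82.5 0.052
-0.4 -83.2 0.052
-0.5 -1.1 0.052
40.6 -1.1 0.0736
15.4 0.1 0.052
t 16.8 tcp cooler mm -40.53 -1.01 z 0.0217 yaw -13.27 F along,lat,z -10.9 1.31 1.33 M [-2.15  0.62  0.02] open 0.013957732857864065
knob top z [0.0727 0.0729 0.0729 0.073  0.0731]
```

>>> {"name": "apply_moves", "arguments": {
  "plan": "0 -0.05 0 0 0 0 1; 0 -0.1 0 0 0 0 1; 0 -0.15 0 0 0 0 1; 0 -0.2 0 0 0 0 1; 0 -0.2 0 0 0 0 1; 0 -0.2 0 0 0 0 1; 0 -0.2 0 0 0 0 1; 0 -0.2 0 0 0 0 1"
}}

```text
t: 17.65
eef_pos: [0.5136, -0.0327, 0.0217]
orientation: [0.002, 0.993, -0.116, -0.0]
wrist_force: [-2.8, -11.0, 1.2]
opening: 0.014
```

```bash
python3 st.py
```

```text
t 17.65 tcp cooler mm -38.57 -1.01 z 0.0217 yaw -13.27 F along,lat,z -11.35 0.23 1.17 M [-2.15  0.63  0.01] open 0.014011736078263035
knob top z [0.0718 0.0719 0.072  0.0721 0.0723]
```

>>> {"name": "apply_moves", "arguments": {
  "plan": "0 -0.05 0 0 0 0 1; 0 -0.1 0 0 0 0 1; 0 -0.15 0 0 0 0 1; 0 -0.2 0 0 0 0 1; 0 -0.2 0 0 0 0 1; 0 -0.2 0 0 0 0 1; 0 -0.2 0 0 0 0 1; 0 -0.2 0 0 0 0 1"
}}

```text
t: 18.5
eef_pos: [0.5142, -0.0304, 0.0217]
orientation: [0.001, 0.993, -0.115, -0.0]
wrist_force: [-2.6, -9.5, 1.4]
opening: 0.0139
```

```bash
python3 st.py
```

```text
t 18.5 tcp cooler mm -36.25 -1.06 z 0.0217 yaw -13.26 F along,lat,z -9.8 0.34 1.36 M [-2.02  0.65  0.02] open 0.013930683109811676
knob top z [0.0637 0.0638 0.064  0.0642 0.0644]
```

The knob dropped 8 mm (73 → 64 mm) and the force eased: the catch has fallen. One more slight millimetre for margin, then back off gently.

>>> {"name": "apply_moves", "arguments": {
  "plan": "0 -0.03 0 0 0 0 1; 0 -0.06 0 0 0 0 1; 0 -0.1 0 0 0 0 1; 0 -0.1 0 0 0 0 1; 0 -0.1 0 0 0 0 1; 0 -0.1 0 0 0 0 1; 0 -0.1 0 0 0 0 1; 0 -0.1 0 0 0 0 1"
}}

```text
t: 19.35
eef_pos: [0.5144, -0.0297, 0.0217]
orientation: [0.002, 0.993, -0.115, -0.0]
wrist_force: [-2.8, -10.0, 1.9]
opening: 0.0135
```

```bash
python3 st.py
```

```text
t 19.35 tcp cooler mm -35.46 -1.02 z 0.0217 yaw -13.26 F along,lat,z -10.36 0.45 1.9 M [-2.12  0.64  0.02] open 0.013452929953599698
knob top z [0.0636 0.0638 0.064  0.0642 0.0643]
```

>>> {"name": "apply_moves", "arguments": {
  "plan": "0 0.06 0 0 0 0 1; 0 0.12 0 0 0 0 1; 0 0.18 0 0 0 0 1; 0 0.24 0 0 0 0 1; 0 0.3 0 0 0 0 1; 0 0.36 0 0 0 0 1; 0 0.42 0 0 0 0 1; 0 0.45 0 0 0 0 1"
}}

```text
t: 20.2
eef_pos: [0.5142, -0.0311, 0.0217]
orientation: [-0.0, 0.993, -0.114, -0.0]
wrist_force: [-1.9, -3.3, 0.9]
opening: 0.0138
```

```bash
python3 st.py
```

```text
t 20.2 tcp cooler mm -36.89 -1.18 z 0.0217 yaw -13.12 F along,lat,z -3.69 1.12 0.87 M [-0.86  0.35 -0.  ] open 0.013810219207237039
knob top z [0.0635 0.0635 0.0636 0.0637 0.0637]
```

>>> {"name": "apply_moves", "arguments": {
  "plan": "0 0.05 0 0 0 0 1; 0 0.1 0 0 0 0 1; 0 0.15 0 0 0 0 1; 0 0.2 0 0 0 0 1; 0 0.2 0 0 0 0 1; 0 0.2 0 0 0 0 1; 0 0.2 0 0 0 0 1; 0 0.2 0 0 0 0 1"
}}

```text
t: 21.05
eef_pos: [0.514, -0.032, 0.0217]
orientation: [-0.001, 0.993, -0.114, -0.0]
wrist_force: [-0.2, 4.1, 0.8]
opening: 0.0137
```

```bash
python3 st.py
```

```text
t 21.05 tcp cooler mm -37.82 -1.23 z 0.0217 yaw -13.08 F along,lat,z 3.98 1.09 0.83 M [ 0.74  0.03 -0.07] open 0.013703295428749708
knob top z [0.0635 0.0636 0.0638 0.0641 0.0641]
```

Pulling back now gives +4 N while the pack stays put at −37.8 mm, so the catch holds. Relax and release.

>>> {"name": "apply_moves", "arguments": {
  "plan": "0 -0.05 0 0 0 0 1; 0 -0.1 0 0 0 0 1; 0 -0.1 0 0 0 0 0; 0 -0.1 0 0 0 0 0; 0 -0.1 0 0 0 0 0; 0 -0.1 0 0 0 0 0; 0 -0.1 0 0 0 0 0; 0 -0.1 0 0 0 0 0"
}}

```text
t: 21.9
eef_pos: [0.514, -0.0322, 0.0217]
orientation: [0.0, 0.993, -0.114, 0.0]
wrist_force: [0.7, 0.8, 0.2]
opening: 0.0438
```

```bash
python3 st.py; python3 -c "
from h import *
snap('wrist','wrist8')"
```

```text
t 21.9 tcp cooler mm -38.01 -1.28 z 0.0217 yaw -13.13 F along,lat,z 0.95 -0.51 0.16 M [-0.01  0.05  0.  ] open 0.04381865648988089
knob top z [0.0634 0.0634 0.0636 0.0637 0.0641]
```

View pics/wrist8.png

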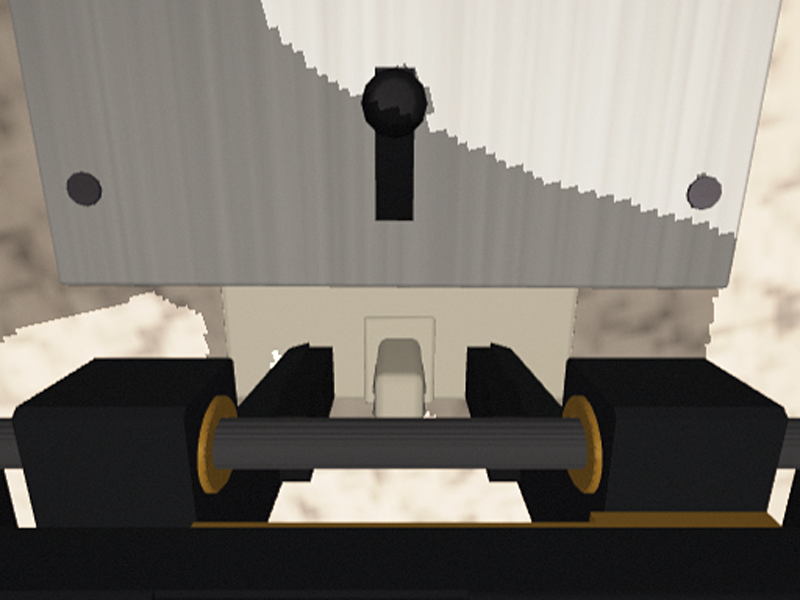

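The fingers are free of the fin at (400,375), the pack has not moved, and the knob at (393,100) is down. Rising straight up.

>>> {"name": "apply_moves", "arguments": {
  "plan": "0 0 -0.5 0 0 0 0; 0 0 -1.5 0 0 0 0; 0 0 -3 0 0 0 0; 0 0 -5 0 0 0 0; 0 0 -7 0 0 0 0; 0 0 -9 0 0 0 0; 0 0 -10.5 0 0 0 0; 0 0 -11 0 0 0 0"
}}

```text
t: 22.8
eef_pos: [0.515, -0.0321, 0.1338]
orientation: [-0.0, 0.993, -0.114, 0.002]
wrist_force: [0.1, 1.0, -0.2]
opening: 0.0442
```

>>> {"name": "apply_moves", "arguments": {
  "plan": "0 2 -1 0 0 0 0; 0 5 -2 0 0 0 0; 0 8 -3 0 0 0 0; 0 11 -4 0 0 0 0; 0 14 -4 0 0 0 0; 0 17 -4 0 0 0 0; 0 19 -4 0 0 0 0; 0 20 -4 0 0 0 0"
}}

```text
t: 23.6
eef_pos: [0.4666, -0.2301, 0.1718]
orientation: [0.001, 0.993, -0.116, -0.0]
wrist_force: [-0.3, -0.6, -0.0]
opening: 0.044
```

```bash
python3 - <<'E'
from h import *
print(read_state()['eef_pos'])
f=snap('top','top9'); snap('scene','scene9')
c=f['color'][:,:,::-1][145:250,140:340].astype(float)
cv2.imwrite('pics/c9.png',cv2.resize(np.clip(c*1.3,0,255).astype(np.uint8),None,fx=4,fy=4,interpolation=cv2.INTER_CUBIC))
E
```

```text
[ 0.46663944 -0.23008859  0.1717569 ]
```

View pics/c9.png

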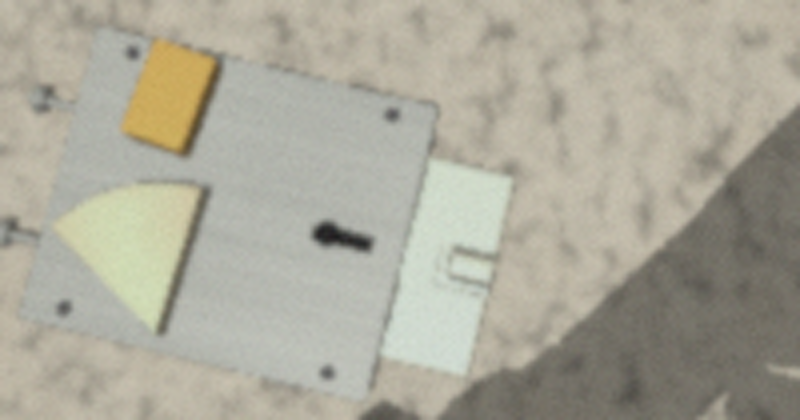

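View pics/scene9.png

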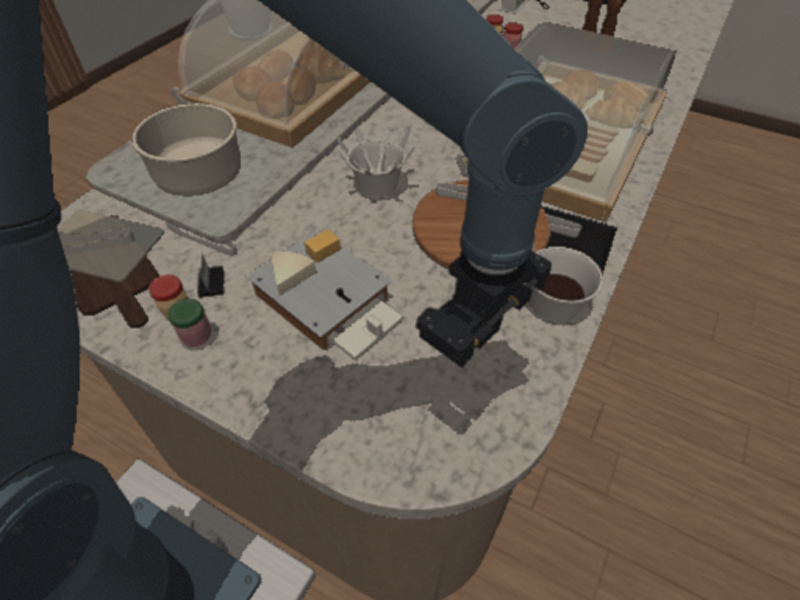

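```bash
python3 - <<'E'
from h import *
f=load('top9')
yc=np.radians(76.9); m=np.array([.5214,.0051]); ex=np.array([np.cos(yc),np.sin(yc)]); ey=np.array([-ex[1],ex[0]])
for (x,y,z) in [(513,178,.016),(467,375,.016),(437,103,.052),(367,400,.052)]:
    p=px(f,(x+.5)/4-.5+140,(y+.5)/4-.5+145,z); print(((p[:2]-m)@ex*1000).round(1),((p[:2]-m)@ey*1000).round(1))
r0=load('top0')['color'].astype(int); d=np.abs(r0-f['color']).max(2)
print('cheese diff',d[150:230,145:195].max(), 'ramekin diff',d[80:138,338:400].max(), (d[80:138,338:400]>40).sum())
job_done()
E
```

```text
-49.8 -57.5
-49.9 58.2
0.4 -84.4
-0.6 84.3
cheese diff 30 ramekin diff 27 0
the job is handed in; nothing more can be done
```

The cold pack is in the cooler, held by its catch, and the job has been handed in at about 24 s of the 58 s allowed. I pinched the pack by its fin, turned it about 10° onto the slot's axis and slid it in. I then pressed slowly against the plunger until the catch dropped.

- **Catch:** The black knob fell from about 73 mm to 64 mm, with about 11 N at the wrist (the highest reading taken). I went about 1 mm further and did not feel a clear contact with the end stops.
- **Holding:** Pulling back gently gave 4 N with the pack staying in place, so I let go and lifted clear. The pack stayed put with the knob down.
- **Final position:** In the last top view the tail end is about 50 mm in front of the mouth. That puts the pack's origin about 55 mm inside, straight and within about 1 mm of the middle line.
- **Cheeses and ramekin:** The before-and-after top views show no change beyond image noise.

**Disagreement:** 55 mm is slightly over the stated 32–52 mm. The deck also measured about 196 mm long against the 190 mm given, so my mouth reference is probably about 3 mm too far out.

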